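Find the full alloy box and stand it up in the file

TASK

One of the two alloy boxes lying flat on the bench is still full of ingots and the other is empty; they look alike, so feel by the weight which is which. Stand the full one on its bottom end, blue lid up, in free space in the row in the metal file, facing like the boxes beside it and set down gently on the file's floor, with its neighbours left standing. Leave the empty box lying flat on the bench and do not shift the cast, the bottle, the bowl or the spatula.

Things in the scene. Friction and masses are not known exactly. Their poses are not given: they have to be found in the camera images.
- box_a: Closed flat box lying on a large face, white with an all-blue lid end (last 28 mm): 110 long (x) x 60 wide (y) x 28 mm thick (z). Origin = centre = mass centre (3 mm); +x points to the blue end, which starts roughly towards the robot. Rigid. Two look alike: one holds ingots, 370-520 g in all, the other is empty, about 100 g; which is which varies.
- box_b: Closed flat box lying on a large face, white with an all-blue lid end (last 28 mm): 110 long (x) x 60 wide (y) x 28 mm thick (z). Origin = centre = mass centre (3 mm); +x points to the blue end, which starts roughly towards the robot. Rigid. Two look alike: one holds ingots, 370-520 g in all, the other is empty, about 100 g; which is which varies.
- file: Low grey metal file fixed to the bench, with a row of boxes standing on end. Origin: centre of underside; y along the row, z up. Floor top at z = 3 mm. End plates at y = +-80 mm (inner faces), 85 mm high. Lips at x = +-34 mm (inner faces), 3 mm thick, 12 mm high; sides open above. The larger free space beside the middle box is at least 35 mm wide.
- stock_1: Full stock box of the same make, standing on its bottom end in the file, blue lid end uppermost: 60 mm wide (x), 28 mm thick (y, along the row), 110 mm high (z). Loose, about 400 g. Origin at its centre, z up towards the lid. By the end plate at the file's -y end.
- stock_2: Full stock box of the same make, standing on its bottom end in the file, blue lid end uppermost: 60 mm wide (x), 28 mm thick (y, along the row), 110 mm high (z). Loose, about 400 g. Origin at its centre, z up towards the lid. The middle one: anywhere between the other two.
- stock_3: Full stock box of the same make, standing on its bottom end in the file, blue lid end uppermost: 60 mm wide (x), 28 mm thick (y, along the row), 110 mm high (z). Loose, about 400 g. Origin at its centre, z up towards the lid. By the end plate at the file's +y end.
- cast: Bystander: yellow stone cast of a dental arch, 66 x 60 mm, 39 mm high, loose. Origin at the centre of its underside. Well beyond it stands a fixed metal control unit, 92 mm high, past all that is handled.
- bottle: Bystander: amber bottle with black cap and paper label, 54 mm across, 115 mm tall, loose. Origin at the centre of its underside.
- bowl: Bystander: green mixing bowl, 104 mm across the rim, 55 mm high, loose. Origin at the centre of its underside.
- spatula: Bystander: plaster spatula lying on the bench, 195 mm long along its x, dark wooden handle to -x (12 mm high) and flat steel blade, loose. Origin on its underside, near the middle.
Not all that is in view belongs to the job. What is shaped like the box_a but red or turquoise is not meant.

How it is judged (in metres and radians):
At the end, for the whole second after the job is handed in: The full box stands lid up on the file's floor (over 2.3 N on it), upright within 4.5 deg, turned within 7 deg of the row, within 8 mm of the file's centre line; the empty box lies flat on the bench (5 deg); the three stock boxes stand upright in the file (4.5 deg); all at rest (((angle between box_a's own x axis and vertical below 0.08 rad and angle between the z axis of box_a and the y axis of file, either way round below 0.12 rad and x of box_a in the frame of file between -0.008 and 0.008 m and y of box_a in the frame of file between -0.07 and 0.07 m and z of box_a in the frame of file between 0.054 and 0.062 m and contact force between box_a and file above 2.3 N and linear speed of each of box_a, box_b below 0.02 m/s and angular speed of box_a below 0.1 rad/s and angle between box_b's own x axis and vertical between 1.48 and 1.66 rad and height (world z) of box_b between 0.01 and 0.019 m) or (angle between box_b's own x axis and vertical below 0.08 rad and angle between the z axis of box_b and the y axis of file, either way round below 0.12 rad and x of box_b in the frame of file between -0.008 and 0.008 m and y of box_b in the frame of file between -0.07 and 0.07 m and z of box_b in the frame of file between 0.054 and 0.062 m and contact force between box_b and file above 2.3 N and linear speed of each of box_b, box_a below 0.02 m/s and angular speed of box_b below 0.1 rad/s and angle between box_a's own x axis and vertical between 1.48 and 1.66 rad and height (world z) of box_a between 0.01 and 0.019 m)) and angle between each of stock_1, stock_2, stock_3's own z axis and vertical below 0.08 rad and z of stock_1 in the frame of file between 0.054 and 0.062 m and linear speed of each of stock_1, stock_2, stock_3 below 0.02 m/s and z of stock_2 in the frame of file between 0.054 and 0.062 m and z of stock_3 in the frame of file between 0.054 and 0.062 m); the robot touches nothing.
It fails at once if a box dropped into the file (falling free at over 0.4 m/s, a drop of about 8 mm) ((contact force between the fingers and box_a below 0.05 N and linear speed of box_a above 0.4 m/s and horizontal distance between box_a and file below 0.09 m and z of box_a in the frame of file above 0.04 m) or (contact force between the fingers and box_b below 0.05 N and linear speed of box_b above 0.4 m/s and horizontal distance between box_b and file below 0.09 m and z of box_b in the frame of file above 0.04 m)).
It fails at once if a standing box of the row knocked over (tilted over 0.3 rad) (angle between any of stock_1, stock_2, stock_3's own z axis and vertical above 0.3 rad).
It fails at once if a bystander (cast, bottle, bowl, spatula) shifted by over 20 mm (distance of any of cast, bottle, bowl, spatula from where it was at the start of the episode above 0.02 m).
It also fails if it takes over 72 s, if anything falls off the work surface, if the arm or the gripper's body presses on something with over 40 N, if the wrist force passes 120 N, or if a joint passes its speed limit or range.

ROBOT

A 6-joint arm with a two-finger parallel gripper is mounted at the origin on the work surface. World frame = base frame: x ahead of the robot, y to its left, z up, the work surface at z = 0. Lengths are in mm, angles in rad, forces in N, time in s.
With the tool pointing down it reaches from about 225 to 725 mm from the base axis. Payload 3.1 kg.
Tool frame: the origin (TCP) lies midway between the tips of the shut fingers; the grasp point (between the pads) lies 19 mm behind it; z points along the fingers, y is the line along which they close (so a half turn about z gives the same grasp; the last joint's range is limited). The gripper opens to 85 mm and grips with 20 to 120 N. Pads are 22 mm wide; open, the fingers measure 114 mm over their backs; the gripper's body (76 mm by 85 mm) begins 54 mm behind the grasp point. The pads swing forward as they close: fully open they stand 13 mm farther back than shut.
Start: joints at [1.221, 0.048, 0.099, 1.622, 0, 1.443], TCP at [115.5, 512.13, 231.312] pointing down, gripper open.
Joint ranges: [-2.91, 2.91], [-0.99, 1.94], [-1.21, 1.42], [-2.12, 2.29], [-1.49, 1.47], [-3.14, 3.14]. Speed limits (rad/s): [2.79, 2.79, 3.14, 3.14, 3.14, 3.14].

INTERFACE

Orientations are given as a 3x3 rotation matrix whose columns are the frame's x, y, z axes.
In Python, from cell import read_state, optics, arm, models gives the robot as it stands.
- The arm moves only by the tool play_rows, never from a script. Its argument "steps" is a list of rows, each a list of 3 entries, a list of its own where there are three numbers: the shift along the world's x, y, z scaled (see below), then the turn, a rotation vector about the world's x, y, z scaled (see below), then the closure, from -1 (fully open) to 1 (shut). A call has 1 to 5 rows; each row is the pose to reach, as a shift and turn from the pose commanded when the call began; what a row does not reach only later rows make up. The controller multiplies each number of a shift by 0.2 m and each number of a turn by pi/4 rad. A row lasts 1/8 s, in which the tool goes at most 62.5 mm and 10.7 degrees, less where a joint would pass 70% of its speed; a pose out of reach is approached as far as the arm can. A call with a number of a shift or a turn outside -1 to 1 is refused whole. A call with a gripper value outside its range is refused whole. The fingers move at their own pace and stop on an object; "force" is the grip in N (left out, the last holds). Time passes only in rows, so rows that repeat a pose let the fingers close. It gives the time, the measured TCP pose, the force, the opening and the grip force at its end, in the units of the state.
- read_state(): the state, without advancing time (a new reading comes with each control period).
- optics.read_camera(name): name is "scene" or "top"; returns (picture, depth): 420x560x3 uint8, red, green, blue; 420x560 float32, mm along the optical axis (not along the pixel's ray), 0 where there is no reading.
- optics.camera_model(name): a dict with "fx", "fy", "cx", "cy" (pixels), "world_to_cam" (4x4, takes a point from world to camera coordinates). Camera axes: x right, y down, z forward; pixel columns grow to the right and rows downward; lengths in mm; the calibration is good to about 2 mm. A picture is of the moment at which its call begins. camera_model takes no time and is no camera call.
- arm.finish_job(): hands the job in; it is judged then, once.
Trained networks look in the newest picture that a camera, given by its name, has taken for a name from the list of things; names that differ only in an ending like _2 or _b are one class to them, and where a whole thing is asked for, a point or a joint stands for the part that bears it (a point fixed in the world has none). Each returns a list of dicts, best first, with "confidence" (0 to 1); they miss things now and then, are a little off and sometimes report something else, mostly with a low value. They report only what shows in the picture. A call takes as long as a camera call. They do not tell look-alikes from the thing itself.
- models.boxes_of(camera, label): "location" ([column, row] as shares, 0 to 1, of the picture: columns of its width, rows of its height, amid what is visible of it).
The state is a dict: "time_s": time; "qpos": joint angles; "qvel": joint speeds; "tau": joint torques, N m; "ee_pos": TCP position; "ee_rot": TCP orientation; "force": force on the tool from outside, world axes, zero at the start; "wrist_torque": the same for the moment, N m; "gripper_width": opening from 0.0 (shut) to 1.0 (fully open); "finger_force": force on a finger pad.
Only numpy, scipy, OpenCV 4.12 (cv2) and the standard library are available. Lean on these libraries where they do the work, as an engineer would, in place of code of your own. Each camera call takes 0.05 s, during which the arm holds its last target. There are 200 camera calls.

## Working session

There is one attempt and no reset: what is moved stays moved. The work goes in short steps, Python scripts to look and compute and a tool call to move; the robot and the scene stay as the last step left them, time stands still between calls to the robot, and variables do not carry over. Pictures are saved under pics/ and viewed, at most 10 in all, crops included, and the job is handed in when it is done.

Besides the shell and the picture viewer there is one more tool, called after "Call:" as name(argument=value, ...) on one line, values as JSON. play_rows: Moves the arm, as the interface text tells. Its arguments: {"type":"object","properties":{"steps":{"type":"array"},"force":{"type":"number"}},"required":["steps"]}

```bash
mkdir -p pics; ls
cat > h.py <<'E'
import numpy as np, cv2
from cell import read_state, optics, arm, models
def cloud(name):
    im,d=optics.read_camera(name); m=optics.camera_model(name)
    v,u=np.mgrid[:420,:560]
    P=np.stack([(u-m['cx'])/m['fx']*d,(v-m['cy'])/m['fy']*d,d],-1)
    T=np.linalg.inv(np.array(m['world_to_cam']))
    W=P@T[:3,:3].T+T[:3,3]; W[d==0]=np.nan
    return im,W
E
python3 - <<'E'
from h import *
for n in ['scene','top']:
    im,W=cloud(n); cv2.imwrite(f'pics/{n}0.png',im[:,:,::-1]); np.savez(f'{n}0.npz',im=im,W=W)
    for l in ['box_a','file','stock_1','cast','bottle','bowl','spatula']:
        for r in models.boxes_of(n,l):
            c,q=r['location']; p=W[min(419,int(q*420)),min(559,int(c*560))]
            print(n,l,round(r['confidence'],2),int(c*560),int(q*420),p.round())
E
```

```text
pics
scene box_a 0.84 242 120 [ 331. -352.   27.]
scene box_a 0.74 243 205 [555. -97.  28.]
scene box_a 0.71 199 153 [ 510. -326.   27.]
scene box_a 0.58 153 178 [ 653. -335.   25.]
scene box_a 0.27 355 315 [584. 281.   1.]
scene box_a 0.17 312 209 [425.  13.  -3.]
scene file 0.65 353 314 [587. 278.   5.]
scene file 0.32 320 278 [627. 215. 111.]
scene stock_1 0.89 332 283 [619. 239. 111.]
scene stock_1 0.79 376 307 [601. 331. 110.]
scene stock_1 0.57 319 276 [625. 211. 113.]
scene cast 0.91 163 215 [ 708. -215.   20.]
scene bottle 0.86 226 258 [708.  27.  75.]
scene bowl 0.82 388 220 [337. 178.  16.]
scene spatula 0.88 312 212 [437.  24.   4.]
top box_a 0.98 397 302 [ 323. -337.   23.]
top box_a 0.92 305 214 [ 553. -101.   23.]
top box_a 0.75 394 239 [ 486. -335.   29.]
top box_a 0.58 396 183 [ 638. -348.   24.]
top file 0.63 158 207 [575. 294.   1.]
top stock_1 0.75 139 203 [566. 314. 113.]
top stock_1 0.73 187 192 [593. 197. 116.]
top stock_1 0.68 172 197 [581. 234. 110.]
top cast 0.88 341 157 [ 712. -202.   16.]
top bottle 0.79 265 161 [680.   5.  89.]
top bottle 0.18 189 192 [593. 192. 117.]
top bowl 0.62 189 289 [357. 204.   2.]
top spatula 0.78 256 262 [427.  29.   6.]
```

View pics/top0.png

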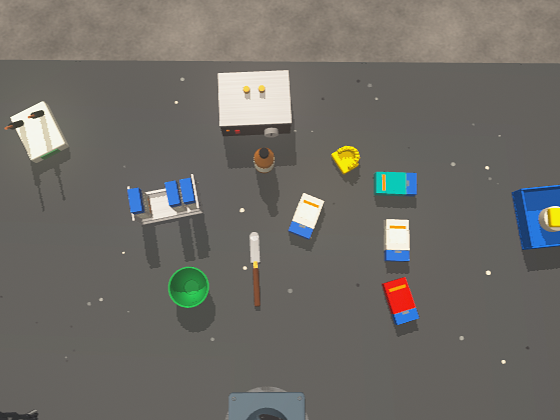

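View pics/scene0.png

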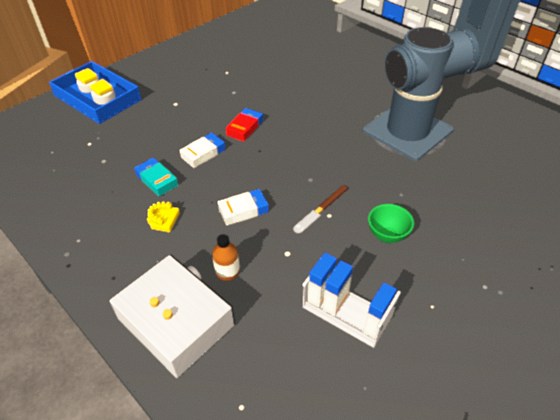

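Run:
```python
from h import *
print(read_state()['ee_rot'])
D={n:np.load(n+'0.npz') for n in ['top','scene']}
def rect(P): 
    c,s,a=cv2.minAreaRect(P[:,:2].astype(np.float32)); return np.round(c,1),np.round(s,1),round(a,1)
for n in D:
    W=D[n]['W']; im=D[n]['im'].astype(int)
    hsv=cv2.cvtColor(D[n]['im'],cv2.COLOR_RGB2HSV); blue=(hsv[...,0]>100)&(hsv[...,0]<130)&(hsv[...,1]>150)
    for nm,c in [('A',(553,-101)),('B',(490,-333))]:
        m=(np.hypot(W[...,0]-c[0],W[...,1]-c[1])<75)&(W[...,2]>18)&(W[...,2]<36)
        k,l,st,_=cv2.connectedComponentsWithStats(m.astype(np.uint8)); j=1+st[1:,4].argmax(); m=l==j
        P=W[m]; print(n,nm,m.sum(),rect(P),'z',np.median(P[:,2]).round(1),'blue',W[m&blue].mean(0).round(1))
    m=(W[...,2]>100)&(W[...,2]<122)&(abs(W[...,0]-590)<70)&(W[...,1]>150)&(W[...,1]<370)&blue
    k,l,st,_=cv2.connectedComponentsWithStats(m.astype(np.uint8))
    for j in range(1,k):
        if st[j,4]>20: P=W[l==j]; P=P[P[:,2]>np.median(P[:,2])-4]; print(n,'stock',len(P),rect(P),np.median(P[:,2]).round(1))
    for zl,zh,t in [(78,92,'plate'),(6,16,'lip')]:
        m=(W[...,2]>zl)&(W[...,2]<zh)&(abs(W[...,0]-590)<75)&(W[...,1]>150)&(W[...,1]<370)&(hsv[...,1]<60)
        k,l,st,_=cv2.connectedComponentsWithStats(m.astype(np.uint8))
        for j in range(1,k):
            if st[j,4]>15: print(n,t,st[j,4],rect(W[l==j]))
```

```text
[[-9.75499409e-01  2.20002046e-01  5.11571879e-05]
 [ 2.20002050e-01  9.75499402e-01  1.22800672e-04]
 [-2.28874070e-05  1.31046670e-04 -9.99999991e-01]]
top A 938 (array([ 549.7, -104.9]), array([ 60.7, 110.5]), 68.2) z 27.1 blue [510.3 -88.6  27. ]
top B 972 (array([ 485.3, -345.1]), array([ 62. , 109.4]), 89.3) z 26.8 blue [ 442.7 -341.    26.4]
top stock 253 (array([599.4, 198. ]), array([59.2, 27.9]), 11.0) 112.4
top stock 249 (array([592.1, 233.6]), array([59.4, 27.2]), 12.6) 112.3
top stock 258 (array([574.3, 325.8]), array([59.2, 27.3]), 11.2) 112.4
top plate 94 (array([601.2, 186.6]), array([89.1, 16.5]), 11.1)
top plate 19 (array([588.4, 218.7]), array([46.1,  2.5]), 9.9)
top plate 34 (array([575.2, 311.7]), array([13. , 59.7]), 88.8)
top plate 22 (array([535.9, 333.4]), array([14.7, 17.7]), 81.5)
top lip 41 (array([615.9, 298.5]), array([10.1, 49. ]), 13.1)
top lip 77 (array([555.4, 241.3]), array([  9.7, 112.9]), 13.9)
top lip 37 (array([541.5, 317.8]), array([14.6, 33.2]), 26.8)
scene A 912 (array([ 550.3, -103.4]), array([ 64.9, 111.1]), 68.9) z 26.8 blue [512.  -85.   26.2]
scene B 669 (array([ 485.8, -345.5]), array([ 67.5, 111.3]), 88.5) z 26.6 blue [ 443.1 -338.6   26.1]
scene stock 373 (array([600.4, 198.8]), array([61.8, 28.1]), 11.6) 111.9
scene stock 387 (array([594.1, 234.4]), array([61.7, 28.5]), 11.9) 112.0
scene stock 426 (array([574.8, 325.9]), array([61.5, 27.9]), 10.7) 112.0
scene plate 70 (array([630.6, 202.5]), array([22.5, 38. ]), 24.8)
scene plate 27 (array([621.7, 241.5]), array([ 2.4, 26.1]), 11.7)
scene plate 166 (array([571.7, 341.1]), array([35.1, 85. ]), 81.5)
scene lip 58 (array([550.9, 262.3]), array([ 5.2, 49.3]), 12.2)
scene lip 322 (array([617.3, 268.7]), array([ 23.4, 164.5]), 11.5)
scene lip 17 (array([575.8, 344. ]), array([42.5,  0.6]), 11.3)
```

Run:
```python
from h import *
t=cv2.imread('pics/top0.png')[170:235,110:220]; s=cv2.imread('pics/scene0.png')[240:350,290:410]
a=cv2.resize(t,(400,236),interpolation=2); b=cv2.resize(s,(400,366),interpolation=2)
cv2.imwrite('pics/crop1.png',np.vstack([a,b])[:600])
```

```text
(no output)
```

View pics/crop1.png

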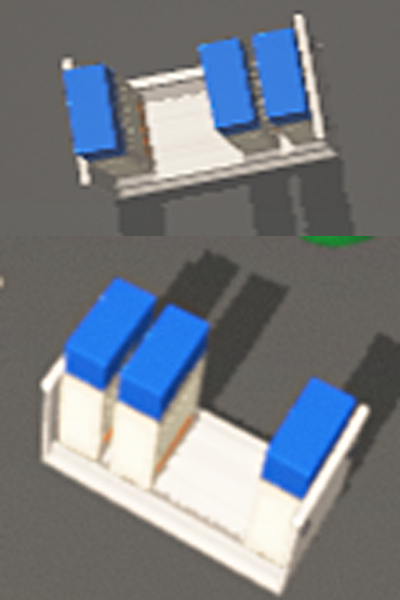

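```bash
cat >> h.py <<'E'
from scipy.spatial.transform import Rotation as Ro
D2=np.pi/180
def tool(az,dip,yaz):
    """tool z at azimuth az, dip degrees below horizontal; y axis horizontal at azimuth yaz"""
    z=np.array([np.cos(dip*D2)*np.cos(az*D2),np.cos(dip*D2)*np.sin(az*D2),-np.sin(dip*D2)])
    y=np.array([np.cos(yaz*D2),np.sin(yaz*D2),0]); return np.stack([np.cross(y,z),y,z],1)
def go(p,R,n=1,s=None):
    s=s or read_state(); r=Ro.from_matrix(R@np.array(s['ee_rot']).T).as_rotvec()
    dp=(np.array(p)-s['ee_pos'])
    print(n,'x shift',(dp/200/n).round(4).tolist(),'turn',(r/(np.pi/4)/n).round(4).tolist(), 'deg',np.linalg.norm(r)/D2)
def st():
    s=read_state(); print('t',s['time_s'],'q',np.round(s['qpos'],2),'p',np.round(s['ee_pos'],1),'F',np.round(s['force'],2),'M',np.round(s['wrist_torque'],2),'w',s['gripper_width'],s['finger_force']); print(np.round(s['ee_rot'],3).tolist())
E
python3 - <<'E'
from h import *
go([528.8,-95.7,130],tool(-21.5,32,68.5),4); st()
E
```

```text
4 x shift [0.5166, -0.7598, -0.1267] turn [-0.0949, -0.3082, -0.0446] deg 58.60440993888478
t 0.8 q [ 1.22  0.05  0.1   1.62 -0.    1.44] p [115.5 512.2 231.4] F [-0.25 -0.81 -0.56] M [-0.02 -0.01 -0.01] w 0.9984441915309222 0.0
[[-0.975, 0.22, 0.0], [0.22, 0.975, 0.0], [-0.0, 0.0, -1.0]]
```

Call:
play_rows(steps=[[[0.517,-0.76,-0.127],[-0.095,-0.308,-0.045],-1],[[0.517,-0.76,-0.127],[-0.095,-0.308,-0.045],-1],[[0.517,-0.76,-0.127],[-0.095,-0.308,-0.045],-1],[[0.517,-0.76,-0.127],[-0.095,-0.308,-0.045],-1]], force=100)

```text
time_s: 1.3
ee_pos: [219.5, 356.4, 204.4]
ee_rot: [[-0.936, 0.261, 0.237], [0.248, 0.965, -0.082], [-0.25, -0.018, -0.968]]
force: [0.0, 0.8, 0.4]
gripper_width: 1.0
finger_force: 0.0
```

Call:
play_rows(steps=[[[0.517,-0.76,-0.127],[-0.095,-0.308,-0.045],-1],[[0.517,-0.76,-0.127],[-0.095,-0.308,-0.045],-1],[[0.517,-0.76,-0.127],[-0.095,-0.308,-0.045],-1],[[0.517,-0.76,-0.127],[-0.095,-0.308,-0.045],-1]])

```text
time_s: 1.8
ee_pos: [323.4, 204.7, 179.9]
ee_rot: [[-0.836, 0.303, 0.457], [0.256, 0.953, -0.163], [-0.485, -0.02, -0.874]]
force: [-0.0, -0.8, 0.1]
gripper_width: 0.996
finger_force: 0.0
```

Call:
play_rows(steps=[[[0.517,-0.76,-0.127],[-0.095,-0.308,-0.045],-1],[[0.517,-0.76,-0.127],[-0.095,-0.308,-0.045],-1],[[0.517,-0.76,-0.127],[-0.095,-0.308,-0.045],-1],[[0.517,-0.76,-0.127],[-0.095,-0.308,-0.045],-1]])

```text
time_s: 2.3
ee_pos: [426.6, 50.3, 155.2]
ee_rot: [[-0.683, 0.346, 0.643], [0.242, 0.938, -0.248], [-0.689, -0.014, -0.725]]
force: [-0.8, 1.1, 0.1]
gripper_width: 0.994
finger_force: 0.0
```

Call:
play_rows(steps=[[[0.517,-0.76,-0.127],[-0.095,-0.308,-0.045],-1],[[0.517,-0.76,-0.127],[-0.095,-0.308,-0.045],-1],[[0.517,-0.76,-0.127],[-0.095,-0.308,-0.045],-1],[[0.517,-0.76,-0.127],[-0.095,-0.308,-0.045],-1],[[0.517,-0.76,-0.127],[-0.095,-0.308,-0.045],-1]])

```text
time_s: 2.92
ee_pos: [529.9, -94.7, 131.0]
ee_rot: [[-0.493, 0.366, 0.789], [0.195, 0.93, -0.31], [-0.848, 0.001, -0.53]]
force: [-0.9, 0.3, -0.3]
gripper_width: 0.998
finger_force: 0.0
```

Run:
```python
from h import *
st(); go([528.8,-95.7,50],tool(-21.5,32,68.5)); go([528.8,-95.7,9],tool(-21.5,32,68.5))
```

```text
t 2.925 q [-0.23 -0.97 -1.19  0.35 -0.12  0.08] p [529.9 -94.7 131. ] F [-0.86  0.26 -0.33] M [0.33 0.75 0.07] w 0.997614987967978 0.0
[[-0.493, 0.366, 0.789], [0.195, 0.93, -0.31], [-0.848, 0.001, -0.53]]
1 x shift [-0.0054, -0.0051, -0.4051] turn [-0.002, 0.0001, -0.0003] deg 0.0896922147528489
1 x shift [-0.0054, -0.0051, -0.6101] turn [-0.002, 0.0001, -0.0003] deg 0.0896922147528489
```

Call:
play_rows(steps=[[[0,0,-0.1],[0,0,0],-1],[[0,0,-0.2],[0,0,0],-1],[[0,0,-0.2],[0,0,0],-1]])

```text
time_s: 3.3
ee_pos: [537.4, -91.0, 91.5]
ee_rot: [[-0.506, 0.363, 0.782], [0.196, 0.932, -0.306], [-0.84, -0.002, -0.543]]
force: [-0.1, 0.8, -0.3]
gripper_width: 0.997
finger_force: 0.0
```

Run:
```python
from h import *
st()
```

```text
t 3.3 q [-0.21 -0.85 -1.21  0.22 -0.13  0.09] p [537.4 -91.   91.5] F [-0.11  0.82 -0.26] M [0.36 0.87 0.07] w 0.9969127269962534 0.0
[[-0.506, 0.363, 0.782], [0.196, 0.932, -0.306], [-0.84, -0.002, -0.543]]
```

```bash
cat > kin.py <<'E'
from h import *
from scipy.optimize import least_squares
def fk(q,k):
    h,a,L2,L3,T4,T5,e=k; dip=q[1]-q[2]+q[3]
    z0=np.array([np.cos(dip),0,-np.sin(dip)]); u=np.array([np.sin(dip),0,np.cos(dip)])
    p=np.array([a+L2*np.sin(q[1])+L3*np.cos(q[1]-q[2])+e*np.sin(q[1]-q[2]),0,h+L2*np.cos(q[1])-L3*np.sin(q[1]-q[2])+e*np.cos(q[1]-q[2])])+T4*z0
    R5=Ro.from_rotvec(u*q[4]).as_matrix(); z=R5@z0; y=R5@np.array([0,1.,0]); p=p+T5*z
    R=np.stack([np.cross(y,z),y,z],1)@Ro.from_rotvec([0,0,q[5]]).as_matrix()
    Z=Ro.from_rotvec([0,0,q[0]]).as_matrix(); return Z@p,Z@R
lo=np.array([-2.91,-.99,-1.21,-2.12,-1.49,-3.14]); hi=np.array([2.91,1.94,1.42,2.29,1.47,3.14])
def ik(p,R,k,q0):
    f=lambda q:np.r_[(fk(q,k)[0]-p)/10,(fk(q,k)[1]-R).ravel()*10]
    s=least_squares(f,np.clip(q0,lo+.01,hi-.01),bounds=(lo,hi)); return s.x,np.abs(s.fun).max()
import json,os
def rec():
    s=read_state(); L=json.load(open('d.json')) if os.path.exists('d.json') else []
    L.append([list(map(float,s['qpos'])),list(map(float,s['ee_pos'])),np.array(s['ee_rot']).tolist()]); json.dump(L,open('d.json','w')); return L
K0=np.array([300,0,400,480,0,350,0.])
def fit(L):
    f=lambda k:np.r_[np.concatenate([fk(q,k)[0]-p for q,p,_ in L]),(k-K0)*.003]
    s=least_squares(f,K0); return s.x,np.abs(s.fun[:3*len(L)]).max()
E
python3 - <<'E'
from kin import *
json.dump([[[1.221,0.048,0.099,1.622,0,1.443],[115.5,512.13,231.312],np.array([[-.9755,.22,0],[.22,.9755,0],[0,0,-1]]).tolist()],[[-0.23,-0.97,-1.19,0.35,-0.12,0.08],[529.9,-94.7,131.0],[]]],open('d.json','w'))
L=rec(); k,e=fit(L); print(k.round(1),e)
print(fk(L[-1][0],k)[1]-np.array(L[-1][2]))
go([537.1,-98.9,60],tool(-21.5,50,68.5))
E
```

```text
[ 153.3  108.1  200.1  407.2  423.4 -209.3   71.5] 62.94908898315663
[[-1.11022302e-16  5.55111512e-17 -2.22044605e-16]
 [ 2.77555756e-17  1.11022302e-16  0.00000000e+00]
 [ 2.22044605e-16 -3.18755439e-17  0.00000000e+00]]
1 x shift [-0.0017, -0.0393, -0.1575] turn [0.141, 0.3537, -0.0047] deg 17.13420644946009
```

Call:
play_rows(steps=[[[0,-0.04,-0.1],[0.141,0.354,-0.005],-1],[[0,-0.04,-0.1],[0.141,0.354,-0.005],-1],[[0,-0.04,-0.1],[0.141,0.354,-0.005],-1],[[0,-0.04,-0.1],[0.141,0.354,-0.005],-1]])

```text
time_s: 3.8
ee_pos: [537.7, -102.0, 74.2]
ee_rot: [[-0.708, 0.371, 0.6], [0.281, 0.929, -0.242], [-0.647, -0.002, -0.762]]
force: [-0.2, -1.3, -0.1]
gripper_width: 1.001
finger_force: 0.0
```

Run:
```python
from kin import *
st(); L=rec()
def fk2(q,k):
    h,a,L2,L3,T4,T5,e,g=k
    p,R=fk(q,[h,a,L2,L3,T4,T5,e]); Z=Ro.from_rotvec([0,0,q[0]]).as_matrix()
    return p+Z@np.array([g*np.cos(q[1]),0,-g*np.sin(q[1])]),R
K=np.r_[K0,0]
for sgn in [1]:
    f=lambda k:np.r_[np.concatenate([fk2(q,k)[0]-p for q,p,_ in L]),(k-K)*.003]
    for st0 in [K,K+[0,0,-100,-100,0,-100,0,0],K+[0,0,100,0,0,-100,0,0]]:
        s=least_squares(f,st0); print(s.x.round(1),f(s.x)[:12].round(1))
```

```text
t 3.8 q [-0.27 -0.58 -0.92  0.53 -0.07  0.09] p [ 537.7 -102.    74.2] F [-0.16 -1.28 -0.08] M [ 0.23  0.66 -0.01] w 1.000930096423598 0.0
[[-0.708, 0.371, 0.6], [0.281, 0.929, -0.242], [-0.647, -0.002, -0.762]]
[ 220.8  -19.5  353.4  513.1  659.3 -264.    27.3   12.5] [ 63.  -22.8  -0.1   0.3   3.    0.2   3.1  10.   -0.3  -6.9 -22.5   0.1]
[ 220.8  -19.5  353.4  513.1  659.3 -264.    27.3   12.5] [ 63.  -22.8  -0.1   0.3   3.    0.2   3.1  10.   -0.3  -6.9 -22.5   0.1]
[ 220.8  -19.5  353.4  513.1  659.3 -264.    27.3   12.5] [ 63.  -22.8  -0.1   0.3   3.    0.2   3.1  10.   -0.3  -6.9 -22.5   0.1]
```

```bash
python3 - <<'E'
s=open('kin.py').read()
s=s.replace("h,a,L2,L3,T4,T5,e=k","h,a,L2,L3,T4,T5,e,c=k").replace("np.cos(q[1]-q[2]),0,h+","np.cos(q[1]-q[2])+0,c,h+") 
s=s.replace("+e*np.sin(q[1]-q[2]),0,h","+e*np.sin(q[1]-q[2]),c,h").replace("350,0.]","350,0.,65]")
open('kin.py','w').write(s)
E
python3 - <<'E'
from kin import *
L=json.load(open('d.json')); k,e=fit(L); print(k.round(1),e); np.save('k.npy',k)
q0=L[-1][0]
for nm,p,az,dip,y in [('pickA',[537,-99,5],-21.5,50,68.5),('stand50',[500,-90,80],-21.5,139.9,68.5),('stand50yaw-78',[520,-90,80],-78.7,140,11.3),('pickA45',[535,-98,5],-21.5,45,68.5),('pickA40',[533,-97,5],-21.5,40,68.5)]:
    R=tool(az,dip,y)
    q,r=ik(np.array(p,float),R,k,q0); print(nm,q.round(2),r.round(3))
E
```

```text
[231.3   6.9 350.9 498.2  76.1 319.2  20.1  67.1] 2.4629542070166224
pickA [-0.26 -0.45 -0.99  0.33 -0.07  0.09] 0.0
stand50 [-0.33  1.05  0.86  2.26  0.03  0.03] 0.0
stand50yaw-78 [-0.63  0.69  0.33  1.93  0.55  0.54] 0.0
pickA45 [-0.25 -0.51 -1.08  0.22 -0.09  0.09] 0.0
pickA40 [-0.25 -0.56 -1.17  0.09 -0.1   0.08] 0.0
```

Call:
play_rows(steps=[[[0,0.015,-0.15],[0,0,0],-1],[[0,0.015,-0.3],[0,0,0],-1],[[0,0.015,-0.345],[0,0,0],-1],[[0,0.015,-0.345],[0,0,0],-1]])

```text
time_s: 4.3
ee_pos: [536.3, -99.8, 3.6]
ee_rot: [[-0.71, 0.373, 0.598], [0.283, 0.928, -0.242], [-0.645, -0.003, -0.764]]
force: [0.2, 0.1, -0.3]
gripper_width: 1.0
finger_force: 0.0
```

Call:
play_rows(steps=[[[0,0,0],[0,0,0],1],[[0,0,0],[0,0,0],1],[[0,0,0],[0,0,0],1],[[0,0,0],[0,0,0],1],[[0,0,0],[0,0,0],1]], force=80)

```text
time_s: 4.92
ee_pos: [539.4, -101.0, 7.9]
ee_rot: [[-0.706, 0.373, 0.602], [0.283, 0.928, -0.244], [-0.65, -0.002, -0.76]]
force: [-4.6, 1.9, 6.5]
gripper_width: 0.682
finger_force: 89.8
```

Call:
play_rows(steps=[[[0,0,0.1],[0,0,0],1],[[0,0,0.15],[0,0,0],1],[[0,0,0.15],[0,0,0],1],[[0,0,0.15],[0,0,0],1],[[0,0,0.15],[0,0,0],1]])

```text
time_s: 5.55
ee_pos: [536.6, -100.3, 33.3]
ee_rot: [[-0.71, 0.373, 0.597], [0.284, 0.928, -0.242], [-0.644, -0.003, -0.765]]
force: [0.3, 0.9, -4.7]
gripper_width: 0.688
finger_force: 88.6
```

Run:
```python
from h import *
st()
im,W=cloud('scene'); cv2.imwrite('pics/s1.png',cv2.resize(im[100:340,120:440],(800,600))[:,:,::-1]); st()
```

```text
t 5.55 q [-0.26 -0.52 -0.97  0.42 -0.08  0.09] p [ 536.6 -100.3   33.3] F [ 0.34  0.93 -4.75] M [0.57 1.23 0.02] w 0.6876240184968049 88.60086768865585
[[-0.71, 0.373, 0.597], [0.284, 0.928, -0.242], [-0.644, -0.003, -0.765]]
t 5.6 q [-0.26 -0.52 -0.97  0.42 -0.08  0.09] p [ 536.7 -100.3   33.6] F [-0.41  0.93 -5.48] M [ 0.51  1.24 -0.06] w 0.6857990977781118 88.60124856233597
[[-0.71, 0.373, 0.597], [0.284, 0.928, -0.242], [-0.645, -0.002, -0.764]]
```

View pics/s1.png

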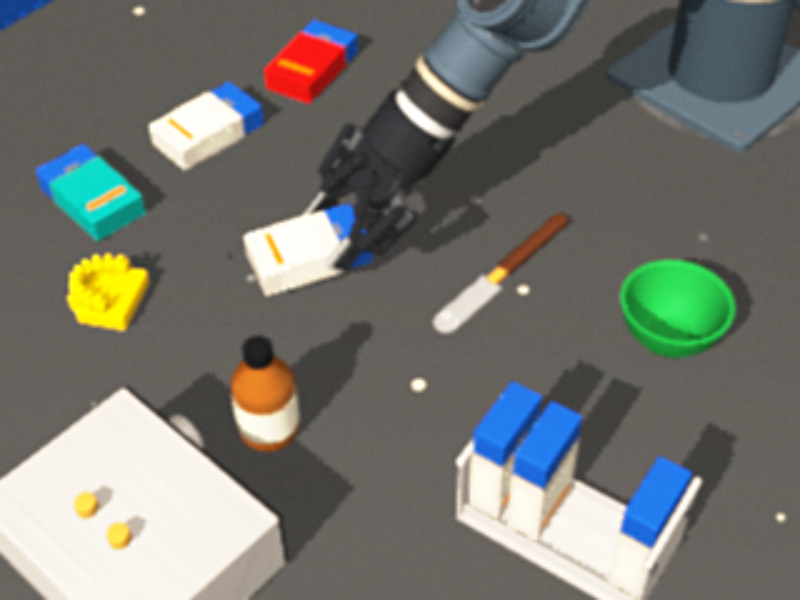

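```bash
cat >> kin.py <<'E'
k=np.load('k.npy')
def seq(wps,s=None):
    s=s or read_state(); s={'ee_pos':np.array(s['ee_pos']),'ee_rot':np.array(s['ee_rot'])}; q=np.array(read_state()['qpos'])
    for p,R,n in wps:
        go(p,R,n,s); q,r=ik(np.array(p,float),R,k,q); print('   q',q.round(2),'res',round(r,3)); s={'ee_pos':np.array(p),'ee_rot':R}
E
python3 - <<'E'
from kin import *
R0=np.array(read_state()['ee_rot'])
rel=np.linalg.inv(np.array([[-.706,.373,.602],[.283,.928,-.244],[-.65,-.002,-.76]]))@np.array([10.6,-3,6.1]); print('box centre in tool',rel)
Rt=tool(-78.7,140,11.3)
bx=np.linalg.inv(R0)@np.array([-.93,.3665,0]); print('box x after',Rt@bx)
pc=np.array([530,-70,57.])-Rt@rel; print(pc)
seq([([525,-95,150],tool(-21.5,90,68.5),1),([525,-80,190],tool(-78.7,90,11.3),2),(pc+[0,0,60],Rt,2),(pc+[0,0,10],Rt,1)])
E
```

```text
box centre in tool [-12.28553163   1.16533685   2.47798011]
box x after [-0.00657608 -0.00387298  0.99958192]
[527.68182272 -64.34588636  68.00407815]
1 x shift [-0.0587, 0.0266, 0.5822] turn [0.3328, 0.8277, 0.0079] deg 40.14669371666042
   q [-0.31  0.07 -0.04  1.46  0.    0.07] res 0.0
2 x shift [0.0, 0.0375, 0.1] turn [0.0, 0.0, -0.6356] deg 57.199999999999996
   q [-0.28  0.06  0.03  1.54 -0.    1.1 ] res 0.0
2 x shift [0.0067, 0.0391, -0.155] turn [0.5448, 0.1089, 0.0] deg 49.999999999999986
   q [-0.59  0.63  0.34  1.98  0.57  0.57] res 0.0
1 x shift [0.0, 0.0, -0.25] turn [0.0, 0.0, 0.0] deg 0.0
   q [-0.59  0.67  0.3   1.9   0.57  0.57] res 0.0
```

Call:
play_rows(steps=[[[-0.01,0.005,0.15],[0,0,0],1],[[-0.02,0.01,0.3],[0.083,0.207,0],1],[[-0.04,0.02,0.45],[0.166,0.414,0.004],1],[[-0.06,0.027,0.58],[0.25,0.62,0.006],1],[[-0.06,0.027,0.58],[0.333,0.828,0.008],1]], force=110)

```text
time_s: 6.22
ee_pos: [529.9, -96.6, 156.4]
ee_rot: [[-0.93, 0.367, 0.009], [0.367, 0.93, -0.003], [-0.01, 0.001, -1.0]]
force: [1.7, -0.3, -4.8]
gripper_width: 0.68
finger_force: 125.4
```

Call:
play_rows(steps=[[[0,0.01,0.03],[0,0,-0.16],1],[[0,0.02,0.06],[0,0,-0.32],1],[[0,0.03,0.1],[0,0,-0.48],1],[[0,0.037,0.1],[0,0,-0.636],1]])

```text
time_s: 6.72
ee_pos: [527.8, -88.4, 171.7]
ee_rot: [[-0.638, 0.77, 0.006], [0.77, 0.638, -0.003], [-0.006, 0.002, -1.0]]
force: [-0.5, -0.6, -4.0]
gripper_width: 0.674
finger_force: 126.1
```

Call:
play_rows(steps=[[[0,0.01,0.03],[0,0,-0.16],1],[[0,0.02,0.06],[0,0,-0.32],1],[[0,0.03,0.1],[0,0,-0.48],1],[[0,0.037,0.1],[0,0,-0.636],1],[[0,0.037,0.1],[0,0,-0.636],1]])

```text
time_s: 7.35
ee_pos: [526.9, -80.7, 191.0]
ee_rot: [[-0.197, 0.98, 0.003], [0.98, 0.197, -0.003], [-0.003, 0.002, -1.0]]
force: [-0.7, -0.6, -4.2]
gripper_width: 0.677
finger_force: 126.1
```

Call:
play_rows(steps=[[[0,0.01,-0.04],[0.136,0.027,0],1],[[0,0.02,-0.08],[0.27,0.054,0],1],[[0,0.03,-0.12],[0.41,0.082,0],1],[[0.007,0.04,-0.15],[0.545,0.109,0],1]])

```text
time_s: 7.85
ee_pos: [528.1, -73.6, 160.5]
ee_rot: [[-0.18, 0.98, -0.081], [0.889, 0.197, 0.413], [0.421, 0.003, -0.907]]
force: [-0.4, -0.6, -4.5]
gripper_width: 0.676
finger_force: 126.2
```

Call:
play_rows(steps=[[[0,0.01,-0.04],[0.136,0.027,0],1],[[0,0.02,-0.08],[0.27,0.054,0],1],[[0,0.03,-0.12],[0.41,0.082,0],1],[[0.007,0.04,-0.15],[0.545,0.109,0],1],[[0.007,0.04,-0.15],[0.545,0.109,0],1]])

```text
time_s: 8.48
ee_pos: [528.0, -66.1, 126.1]
ee_rot: [[-0.124, 0.981, -0.152], [0.632, 0.196, 0.75], [0.765, -0.004, -0.644]]
force: [-0.4, -1.0, -4.5]
gripper_width: 0.676
finger_force: 126.2
```

Run:
```python
from kin import *
R=tool(-78.7,140,11.3)
st(); seq([([527.7,-64.3,78],R,1)])
im,W=cloud('scene'); np.savez('s2.npz',im=im,W=W); cv2.imwrite('pics/s2.png',cv2.resize(im[100:280,180:420],(800,600))[:,:,::-1])
```

```text
t 8.475 q [-0.59  0.64  0.35  1.98  0.57  0.58] p [528.  -66.1 126.1] F [-0.41 -1.04 -4.53] M [-1.49 -0.29  0.04] w 0.6756965586479056 126.21745258569717
[[-0.124, 0.981, -0.152], [0.632, 0.196, 0.75], [0.765, -0.004, -0.644]]
1 x shift [-0.0016, 0.0088, -0.2404] turn [0.0028, -0.0041, -0.0001] deg 0.2230160123864258
   q [-0.59  0.67  0.3   1.9   0.57  0.57] res 0.0
```

View pics/s2.png

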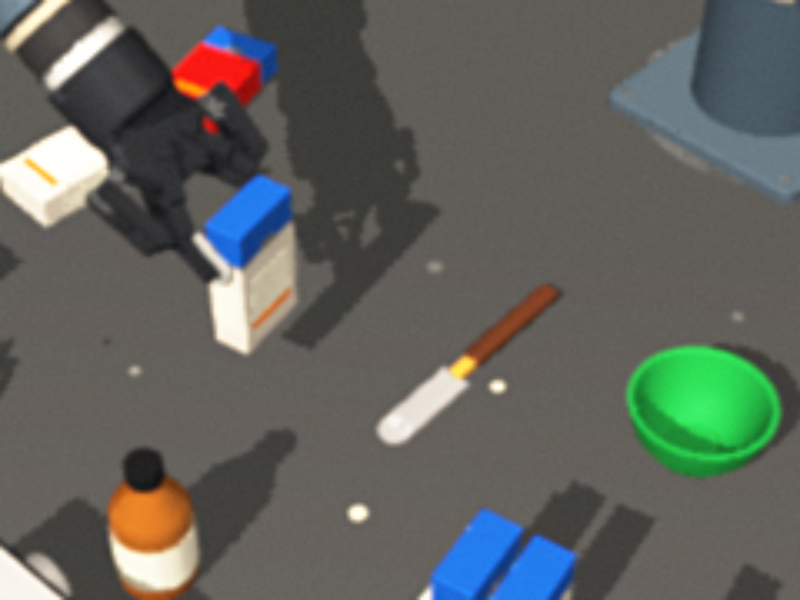

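```bash
cat >> h.py <<'E'
def boxpose(W,im,c,zmin):
    hsv=cv2.cvtColor(im,cv2.COLOR_RGB2HSV); blue=(hsv[...,0]>100)&(hsv[...,0]<130)&(hsv[...,1]>150)
    white=(hsv[...,1]<70)&(hsv[...,2]>110)
    near=(np.hypot(W[...,0]-c[0],W[...,1]-c[1])<60)&(W[...,2]>zmin)
    B=W[near&blue]; zt=np.percentile(B[:,2],97); T=B[B[:,2]>zt-8]
    A=np.c_[T[:,:2],np.ones(len(T))]
    for _ in range(4):
        x=np.linalg.lstsq(A,T[:,2],rcond=None)[0]; g=abs(A@x-T[:,2])<2.5; A,T=A[g],T[g]
    n=np.r_[-x[:2],1]; n/=np.linalg.norm(n)
    print('top n',T.shape[0],'z',T[:,2].mean().round(1),'normal',n.round(3),'rect',cv2.minAreaRect(T[:,:2].astype(np.float32)))
    return T
E
python3 - <<'E'
from h import *
d=np.load('s2.npz'); boxpose(d['W'],d['im'],(530,-70),60)
W=d['W'];im=d['im'];hsv=cv2.cvtColor(im,cv2.COLOR_RGB2HSV)
# +y face points: fit plane to face by RANSAC on y
m=(abs(W[...,0]-530)<45)&(W[...,1]>-75)&(W[...,1]<-35)&(W[...,2]>35)&(W[...,2]<180)
P=W[m]; rng=np.random.default_rng(0); best=None
for _ in range(500):
    s=P[rng.choice(len(P),3,replace=False)]; n=np.cross(s[1]-s[0],s[2]-s[0]); l=np.linalg.norm(n)
    if l<50: continue
    n/=l
    if abs(n[1])<.8: continue
    g=abs((P-s[0])@n)<1.5
    if best is None or g.sum()>best.sum(): best=g
Q=P[best]; c=Q.mean(0); n=np.linalg.svd(Q-c)[2][2]; n*=np.sign(n[1]); print(len(P),len(Q),c.round(1),n.round(3),'z range',np.percentile(Q[:,2],[1,99]).round(1))
E
```

```text
top n 219 z 169.7 normal [-0.008  0.015  1.   ] rect ((531.9837036132812, -71.10960388183594), (60.55039978027344, 29.110015869140625), 9.961121559143066)
988 508 [530.2 -58.1 119.8] [-0.202  0.979  0.01 ] z range [ 62.  171.3]
```

Call:
play_rows(steps=[[[0,0,-0.1],[0,0,0],1],[[0,0,-0.2],[0,0,0],1],[[0,0,-0.27],[0,0,0],1],[[0,0,-0.29],[0,0,0],1],[[0,0,-0.295],[0,0,0],1]])

```text
time_s: 9.15
ee_pos: [528.3, -64.1, 72.0]
ee_rot: [[-0.125, 0.981, -0.15], [0.632, 0.195, 0.75], [0.765, -0.001, -0.644]]
force: [-0.1, -0.8, -5.1]
gripper_width: 0.682
finger_force: 126.3
```

Call:
play_rows(steps=[[[0,0,-0.005],[0,0,0],1],[[0,0,-0.005],[0,0,0],1],[[0,0,-0.01],[0,0,0],1],[[0,0,-0.01],[0,0,0],1]])

```text
time_s: 9.65
ee_pos: [528.5, -64.4, 70.2]
ee_rot: [[-0.125, 0.981, -0.15], [0.632, 0.195, 0.75], [0.765, -0.0, -0.644]]
force: [-0.3, -0.3, -5.0]
gripper_width: 0.682
finger_force: 126.3
```

Call:
play_rows(steps=[[[0,0,-0.01],[0,0,0],1],[[0,0,-0.015],[0,0,0],1],[[0,0,-0.02],[0,0,0],1],[[0,0,-0.02],[0,0,0],1]])

```text
time_s: 10.15
ee_pos: [528.4, -64.3, 66.0]
ee_rot: [[-0.125, 0.981, -0.15], [0.632, 0.195, 0.75], [0.765, -0.001, -0.644]]
force: [0.1, 0.4, -4.9]
gripper_width: 0.676
finger_force: 126.3
```

Call:
play_rows(steps=[[[0,0,-0.005],[0,0,0],1],[[0,0,-0.008],[0,0,0],1],[[0,0,-0.008],[0,0,0],1]])

```text
time_s: 10.52
ee_pos: [528.5, -64.3, 65.1]
ee_rot: [[-0.125, 0.981, -0.149], [0.632, 0.195, 0.75], [0.765, -0.0, -0.644]]
force: [-0.6, -0.4, -0.8]
gripper_width: 0.68
finger_force: 126.5
```

Call:
play_rows(steps=[[[0,0,0],[0,0,0],0.2],[[0,0,0],[0,0,0],-0.2],[[0,0,0],[0,0,0],-0.6],[[0,0,0],[0,0,0],-1],[[0,0,0],[0,0,0],-1]])

```text
time_s: 11.15
ee_pos: [528.6, -64.3, 64.6]
ee_rot: [[-0.126, 0.981, -0.15], [0.632, 0.195, 0.75], [0.765, -0.0, -0.644]]
force: [0.5, 0.9, -0.6]
gripper_width: 0.996
finger_force: 0.0
```

Call:
play_rows(steps=[[[0.015,-0.075,0.064],[0,0,0],-1],[[0.045,-0.225,0.193],[0,0,0],-1],[[0.09,-0.45,0.386],[0,0,0],-1],[[0.09,-0.45,0.6],[0,0,0],-1],[[0.09,-0.45,0.6],[0,0,0],-1]])

```text
time_s: 11.78
ee_pos: [547.7, -155.7, 188.2]
ee_rot: [[-0.129, 0.981, -0.145], [0.635, 0.194, 0.748], [0.762, 0.004, -0.648]]
force: [0.1, 0.6, -1.0]
gripper_width: 0.998
finger_force: 0.0
```

Run:
```python
from kin import *
st(); im,W=cloud('scene'); T=boxpose(W,im,(530,-70),80)
im,W=cloud('top'); T=boxpose(W,im,(530,-70),80)
R=tool(0,90,11.3); seq([([531,-71,190],R,2),([531,-71,66],R,1)])
```

```text
t 11.775 q [-0.68  0.81  0.73  2.23  0.51  0.5 ] p [ 547.7 -155.7  188.2] F [ 0.14  0.64 -1.  ] M [-0.78 -0.12  0.03] w 0.9983699816801269 0.0
[[-0.129, 0.981, -0.145], [0.635, 0.194, 0.748], [0.762, 0.004, -0.648]]
top n 199 z 108.9 normal [0.002 0.002 1.   ] rect ((532.0791625976562, -69.70941162109375), (60.06460952758789, 28.315807342529297), 10.460411071777344)
top n 184 z 109.2 normal [ 0.007 -0.056  0.998] rect ((531.3285522460938, -70.77760314941406), (59.65000534057617, 26.797523498535156), 12.338017463684082)
2 x shift [-0.0394, 0.2091, 0.0137] turn [-0.5429, -0.108, 0.0002] deg 49.81486033554196
   q [-0.26  0.07  0.04  1.54 -0.    1.12] res 0.0
1 x shift [0.0, 0.0, -0.62] turn [0.0, 0.0, 0.0] deg 0.0
   q [-0.26  0.12 -0.17  1.29 -0.    1.12] res 0.0
```

Call:
play_rows(steps=[[[-0.04,0.21,0.014],[-0.543,-0.108,0],-1],[[-0.04,0.21,0.014],[-0.543,-0.108,0],-1],[[-0.04,0.21,0.014],[-0.543,-0.108,0],-1],[[-0.04,0.21,0.014],[-0.543,-0.108,0],-1]])

```text
time_s: 12.38
ee_pos: [537.9, -110.3, 187.4]
ee_rot: [[-0.179, 0.98, -0.084], [0.888, 0.198, 0.414], [0.423, -0.0, -0.906]]
force: [0.4, 0.0, -0.9]
gripper_width: 1.0
finger_force: 0.0
```

Call:
play_rows(steps=[[[-0.037,0.213,0.014],[-0.543,-0.108,0],-1],[[-0.037,0.213,0.014],[-0.543,-0.108,0],-1],[[-0.037,0.213,0.014],[-0.543,-0.108,0],-1],[[-0.037,0.213,0.014],[-0.543,-0.108,0],-1],[[-0.037,0.213,0.014],[-0.543,-0.108,0],-1]])

```text
time_s: 13.0
ee_pos: [530.6, -70.4, 188.6]
ee_rot: [[-0.194, 0.981, -0.004], [0.981, 0.194, 0.003], [0.003, -0.003, -1.0]]
force: [0.1, -0.3, -0.4]
gripper_width: 1.001
finger_force: 0.0
```

Run:
```python
from kin import *
st(); R=tool(0,90,11.3); seq([([531.7,-70.2,66],R,1)])
```

```text
t 13.0 q [-0.26  0.07  0.04  1.54  0.    1.12] p [530.6 -70.4 188.6] F [ 0.05 -0.28 -0.36] M [-0.01 -0.02  0.01] w 1.0012636090868012 0.0
[[-0.194, 0.981, -0.004], [0.981, 0.194, 0.003], [0.003, -0.003, -1.0]]
1 x shift [0.0053, 0.001, -0.6132] turn [-0.0034, -0.0047, 0.0029] deg 0.291454262962674
   q [-0.26  0.12 -0.16  1.29 -0.    1.12] res 0.0
```

Descend, grip, lift.

Call:
play_rows(steps=[[[0.005,0,-0.2],[0,0,0],-1],[[0.005,0,-0.4],[0,0,0],-1],[[0.005,0,-0.55],[0,0,0],-1],[[0.005,0,-0.612],[0,0,0],-1],[[0.005,0,-0.612],[0,0,0],-1]])

```text
time_s: 13.62
ee_pos: [531.3, -70.4, 66.5]
ee_rot: [[-0.193, 0.981, -0.003], [0.981, 0.193, 0.002], [0.003, -0.003, -1.0]]
force: [0.9, 0.0, 0.2]
gripper_width: 0.997
finger_force: 0.0
```

Call:
play_rows(steps=[[[0,0,0],[0,0,0],0.2],[[0,0,0],[0,0,0],0.6],[[0,0,0],[0,0,0],1],[[0,0,0],[0,0,0],1],[[0,0,0],[0,0,0],1]], force=80)

```text
time_s: 14.25
ee_pos: [532.7, -70.4, 69.8]
ee_rot: [[-0.195, 0.981, 0.001], [0.981, 0.195, -0.001], [-0.001, 0.001, -1.0]]
force: [-3.0, -0.5, 6.0]
gripper_width: 0.694
finger_force: 85.6
```

Call:
play_rows(steps=[[[0,0,0.1],[0,0,0],1],[[0,0,0.3],[0,0,0],1],[[0,0,0.55],[0,0,0],1],[[0,0,0.8],[0,0,0],1],[[0,0,0.8],[0,0,0],1]])

```text
time_s: 14.88
ee_pos: [534.9, -70.2, 232.7]
ee_rot: [[-0.195, 0.981, 0.009], [0.981, 0.195, -0.001], [-0.003, 0.009, -1.0]]
force: [0.9, 0.7, -4.6]
gripper_width: 0.692
finger_force: 90.7
```

Run:
```python
from kin import *
st(); im,W=cloud('scene'); T=boxpose(W,im,(530,-70),200)
im,W=cloud('scene'); T=boxpose(W,im,(530,-70),200)
s=read_state(); R=tool(0,90,11.3); p=np.array(s['ee_pos'])
seq([([583.8,279.9,225],R,2),([583.8,279.9,90],R,1)])
```

```text
t 14.875 q [-0.26  0.08  0.13  1.62  0.    1.12] p [534.9 -70.2 232.7] F [ 0.91  0.65 -4.64] M [ 0.01 -0.01  0.02] w 0.6921923785622495 90.65285492688417
[[-0.195, 0.981, 0.009], [0.981, 0.195, -0.001], [-0.003, 0.009, -1.0]]
top n 8 z 300.8 normal [ 0.502 -0.716  0.485] rect ((547.4251708984375, -52.809146881103516), (29.346752166748047, 6.605328559875488), 12.11361026763916)
top n 7 z 294.7 normal [ 0.473 -0.798  0.373] rect ((545.9889526367188, -54.344078063964844), (34.14860916137695, 7.621735095977783), 17.059789657592773)
2 x shift [0.1289, 0.8736, -0.0049] turn [-0.001, -0.0005, 0.0006] deg 0.11400067274132492
   q [0.34 0.42 0.52 1.67 0.   1.72] res 0.0
1 x shift [0.0, 0.0, -0.675] turn [0.0, 0.0, 0.0] deg 0.0
   q [ 0.34  0.42  0.25  1.4  -0.    1.72] res 0.0
```

Call:
play_rows(steps=[[[0.025,0.17,0],[0,0,0],1],[[0.06,0.4,0],[0,0,0],1],[[0.09,0.63,0],[0,0,0],1],[[0.129,0.874,0],[0,0,0],1]])

```text
time_s: 15.48
ee_pos: [556.3, 106.3, 223.7]
ee_rot: [[-0.194, 0.981, -0.007], [0.981, 0.194, 0.001], [0.002, -0.007, -1.0]]
force: [-0.1, 1.1, -4.0]
gripper_width: 0.69
finger_force: 90.6
```

Call:
play_rows(steps=[[[0.025,0.2,0],[0,0,0],1],[[0.06,0.45,0],[0,0,0],1],[[0.09,0.7,0],[0,0,0],1],[[0.129,0.874,0],[0,0,0],1],[[0.129,0.874,0],[0,0,0],1]])

```text
time_s: 16.1
ee_pos: [581.9, 282.5, 222.4]
ee_rot: [[-0.199, 0.98, -0.008], [0.98, 0.199, -0.0], [0.001, -0.008, -1.0]]
force: [-0.4, -0.6, -5.4]
gripper_width: 0.697
finger_force: 90.7
```

Run:
```python
from kin import *
R=tool(0,90,11.3); seq([([583.8,279.9,150],R,1)]); st()
im,W=cloud('scene'); np.savez('s3.npz',im=im,W=W); cv2.imwrite('pics/s3.png',cv2.resize(im[160:370,240:520],(800,600))[:,:,::-1])
```

```text
1 x shift [0.0093, -0.0128, -0.3621] turn [0.0003, -0.0101, -0.0037] deg 0.4857467737414612
   q [ 0.34  0.41  0.35  1.51 -0.    1.72] res 0.0
t 16.1 q [0.35 0.39 0.48 1.67 0.   1.72] p [581.9 282.5 222.4] F [-0.44 -0.65 -5.36] M [-0.12  0.04  0.01] w 0.6974331927844517 90.70202456787229
[[-0.199, 0.98, -0.008], [0.98, 0.199, -0.0], [0.001, -0.008, -1.0]]
```

View pics/s3.png

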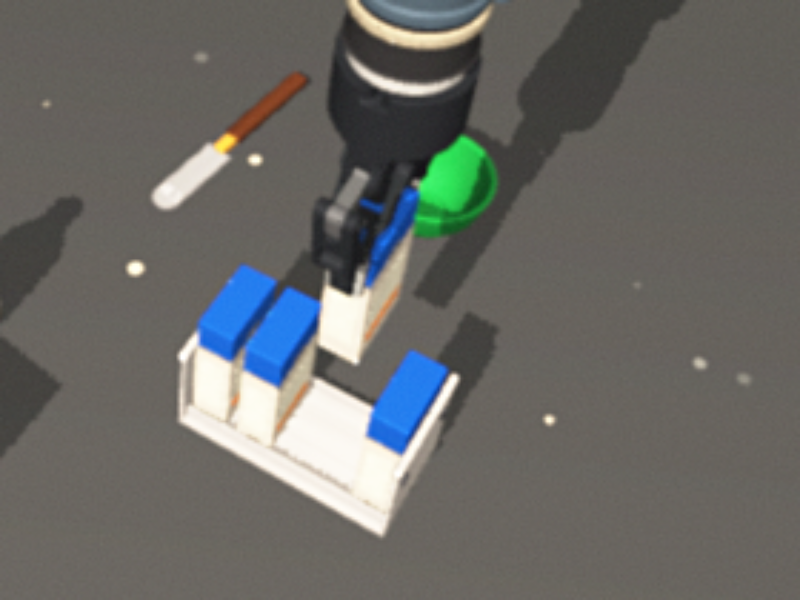

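Run:
```python
from h import *
d=np.load('s3.npz');W=d['W']
a=11.3*D2; fx=np.array([np.cos(a),np.sin(a)]); fy=np.array([-np.sin(a),np.cos(a)])
c=np.array([583.8,279.9]); U=(W[...,:2]-c)@fx; V=(W[...,:2]-c)@fy; Z=W[...,2]
def plane(P,ax,thr):
    rng=np.random.default_rng(0); best=None
    for _ in range(600):
        s=P[rng.choice(len(P),3,replace=False)]; n=np.cross(s[1]-s[0],s[2]-s[0]); l=np.linalg.norm(n)
        if l<20: continue
        n/=l
        if abs(n[ax])<.9: continue
        g=abs((P-s[0])@n)<thr
        if best is None or g.sum()>best.sum(): best=g
    Q=P[best]; cc=Q.mean(0); n=np.linalg.svd(Q-cc)[2][2]; n*=np.sign(n[ax]); return len(Q),cc.round(1),n.round(3),np.percentile(Q,[2,98],axis=0).round(1).tolist()
F=np.stack([U,V,Z],-1)
m=(abs(U)<45)&(V>5)&(V<25)&(Z>120)&(Z<210); print('yface',plane(F[m],1,1.5))
m=(U>20)&(U<45)&(abs(V)<22)&(Z>135)&(Z<190); print('xface',plane(F[m],0,1.5))
m=(U>20)&(U<45)&(V>33)&(V<62)&(Z>15)&(Z<80); print('stock3 xface',plane(F[m],0,1.5))
m=(U>20)&(U<45)&(V>-65)&(V<-32)&(Z>15)&(Z<100); print('stock2 xface',plane(F[m],0,1.5))
m=(abs(U)<45)&(V>-38)&(V<-25)&(Z>50)&(Z<112); print('stock2 yface',plane(F[m],1,1.5))
```

```text
yface (204, array([  2.8,  16.8, 183.1]), array([ 0.006,  1.   , -0.003]), [[-29.6, 15.3, 155.2], [28.7, 17.7, 209.1]])
xface (175, array([ 27.8,   3.1, 171.6]), array([ 0.999, -0.001, -0.047]), [[25.8, -10.7, 151.3], [29.2, 16.3, 189.5]])
stock3 xface (215, array([30.1, 45.8, 48.2]), array([ 1.   , -0.013,  0.012]), [[28.7, 33.7, 16.7], [31.5, 58.1, 78.2]])
stock2 xface (294, array([ 29.6, -45.7,  58.6]), array([1.   , 0.024, 0.008]), [[28.0, -59.7, 16.5], [31.0, -32.3, 98.9]])
stock2 yface (229, array([  3. , -32.9,  82.1]), array([-0.007,  1.   ,  0.008]), [[-28.7, -34.5, 51.4], [29.6, -31.8, 110.8]])
```

Call:
play_rows(steps=[[[0.01,-0.0125,-0.05],[0.004,-0.022,0],1],[[0.01,-0.0125,-0.1],[0.004,-0.022,0],1],[[0.01,-0.0125,-0.2],[0.004,-0.022,0],1],[[0.01,-0.0125,-0.3],[0.004,-0.022,0],1],[[0.01,-0.0125,-0.4],[0.004,-0.022,0],1]])

```text
time_s: 16.77
ee_pos: [584.8, 276.1, 145.5]
ee_rot: [[-0.194, 0.981, 0.014], [0.981, 0.194, 0.003], [0.001, 0.014, -1.0]]
force: [0.5, 0.3, -3.7]
gripper_width: 0.692
finger_force: 90.8
```

Call:
play_rows(steps=[[[0,0,-0.08],[0,0,0],1],[[0,0,-0.14],[0,0,0],1],[[0,0,-0.16],[0,0,0],1],[[0,0,-0.16],[0,0,0],1]])

```text
time_s: 17.27
ee_pos: [585.7, 277.3, 115.8]
ee_rot: [[-0.195, 0.981, 0.017], [0.981, 0.195, 0.004], [0.001, 0.017, -1.0]]
force: [-0.1, -0.5, -4.6]
gripper_width: 0.695
finger_force: 90.8
```

```bash
cat > meas.py <<'E'
from h import *
a=11.3*D2; fx=np.array([np.cos(a),np.sin(a)]); fy=np.array([-np.sin(a),np.cos(a)]); c=np.array([583.8,279.9])
def plane(P,ax,thr=1.5):
    rng=np.random.default_rng(0); best=None
    for _ in range(600):
        s=P[rng.choice(len(P),3,replace=False)]; n=np.cross(s[1]-s[0],s[2]-s[0]); l=np.linalg.norm(n)
        if l<20: continue
        n/=l
        if abs(n[ax])<.9: continue
        g=abs((P-s[0])@n)<thr
        if best is None or g.sum()>best.sum(): best=g
    Q=P[best]; cc=Q.mean(0); n=np.linalg.svd(Q-cc)[2][2]; n*=np.sign(n[ax]); return len(Q),cc.round(1).tolist(),n.round(3).tolist(),np.percentile(Q,[2,98],axis=0).round(1).tolist()
def meas(zb):
    im,W=cloud('scene'); F=np.stack([(W[...,:2]-c)@fx,(W[...,:2]-c)@fy,W[...,2]],-1); U,V,Z=np.moveaxis(F,-1,0)
    for nm,m,ax in [('y',(abs(U)<45)&(V>5)&(V<25)&(Z>zb+5)&(Z<zb+105),1),('x',(U>18)&(U<45)&(abs(V)<22)&(Z>max(zb-5,16))&(Z<zb+40),0),
      ('s3x',(U>20)&(U<45)&(V>33)&(V<62)&(Z>16)&(Z<80),0),('s2x',(U>20)&(U<45)&(V>-65)&(V<-32)&(Z>16)&(Z<100),0),('s2y',(abs(U)<45)&(V>-38)&(V<-25)&(Z>60)&(Z<112),1)]:
        try: print(nm,m.sum(),plane(F[m],ax))
        except Exception as e: print(nm,e)
    return im
E
python3 - <<'E'
from meas import *
st(); meas(40)
E
```

```text
t 17.275 q [ 0.34  0.35  0.22  1.42 -0.    1.71] p [585.7 277.3 115.8] F [-0.08 -0.49 -4.61] M [-0.04  0.02 -0.03] w 0.6945767882917533 90.83088962361217
[[-0.195, 0.981, 0.017], [0.981, 0.195, 0.004], [0.001, 0.017, -1.0]]
y 378 (317, [6.6, 10.8, 99.7], [0.015, 1.0, 0.005], [[-25.8, 8.8, 50.6], [32.4, 11.7, 144.0]])
x 145 (120, [31.7, -2.5, 63.2], [1.0, -0.003, -0.023], [[30.0, -16.5, 46.9], [32.9, 10.6, 79.3]])
s3x 226 (204, [30.0, 45.8, 49.2], [1.0, -0.001, 0.009], [[28.5, 33.7, 18.0], [31.2, 58.2, 77.9]])
s2x 333 (281, [29.8, -45.7, 59.0], [1.0, 0.028, 0.002], [[28.3, -59.4, 17.3], [31.3, -32.4, 97.9]])
s2y 107 (76, [20.6, -32.6, 81.0], [0.013, 1.0, 0.009], [[1.6, -34.2, 60.9], [30.3, -31.7, 110.3]])
```

Call:
play_rows(steps=[[[-0.02,0.0115,-0.03],[0.006,-0.031,0],1],[[-0.02,0.0115,-0.07],[0.006,-0.031,0],1],[[-0.02,0.0115,-0.11],[0.006,-0.031,0],1],[[-0.02,0.0115,-0.13],[0.006,-0.031,0],1],[[-0.02,0.0115,-0.13],[0.006,-0.031,0],1]])

```text
time_s: 17.95
ee_pos: [581.4, 279.4, 88.9]
ee_rot: [[-0.195, 0.98, 0.04], [0.981, 0.195, 0.008], [0.001, 0.04, -0.999]]
force: [0.2, 0.7, -4.1]
gripper_width: 0.689
finger_force: 90.7
```

Run:
```python
from meas import *
st(); meas(20)
```

```text
t 17.95 q [ 0.35  0.33  0.14  1.34 -0.01  1.72] p [581.4 279.4  88.9] F [ 0.16  0.7  -4.1 ] M [-0.04  0.14 -0.02] w 0.6889544515363409 90.65365875139832
[[-0.195, 0.98, 0.04], [0.981, 0.195, 0.008], [0.001, 0.04, -0.999]]
y 399 (303, [3.2, 13.6, 77.7], [0.015, 1.0, 0.005], [[-29.8, 11.6, 27.7], [29.2, 14.5, 123.1]])
x 166 (127, [29.2, 0.5, 40.7], [1.0, -0.011, 0.009], [[28.0, -13.8, 21.2], [30.5, 13.5, 58.5]])
s3x 233 (212, [30.0, 45.7, 48.7], [1.0, 0.01, 0.004], [[28.7, 33.7, 17.2], [31.3, 58.0, 78.7]])
s2x 336 (272, [29.8, -46.1, 59.8], [1.0, 0.011, 0.014], [[28.0, -59.6, 18.2], [31.3, -32.9, 97.8]])
s2y 115 (82, [20.0, -33.0, 87.3], [-0.012, 0.999, 0.033], [[-11.7, -35.3, 61.6], [30.4, -31.8, 111.2]])
```

Call:
play_rows(steps=[[[0.003,0,-0.02],[0,0,0],1],[[0.003,0,-0.04],[0,0,0],1],[[0.003,0,-0.055],[0,0,0],1],[[0.003,0,-0.065],[0,0,0],1],[[0.003,0,-0.065],[0,0,0],1]])

```text
time_s: 18.62
ee_pos: [582.0, 279.6, 76.4]
ee_rot: [[-0.195, 0.98, 0.04], [0.981, 0.195, 0.009], [0.001, 0.041, -0.999]]
force: [0.1, -0.1, -3.8]
gripper_width: 0.695
finger_force: 90.7
```

Call:
play_rows(steps=[[[0,0,-0.005],[0,0,0],1],[[0,0,-0.01],[0,0,0],1],[[0,0,-0.01],[0,0,0],1]])

```text
time_s: 19.0
ee_pos: [582.2, 279.6, 74.6]
ee_rot: [[-0.195, 0.98, 0.041], [0.981, 0.195, 0.009], [0.001, 0.042, -0.999]]
force: [-0.5, -0.0, -4.6]
gripper_width: 0.694
finger_force: 90.7
```

Call:
play_rows(steps=[[[0,0,-0.004],[0,0,0],1],[[0,0,-0.006],[0,0,0],1],[[0,0,-0.006],[0,0,0],1]])

```text
time_s: 19.38
ee_pos: [582.2, 279.7, 73.4]
ee_rot: [[-0.195, 0.98, 0.041], [0.981, 0.195, 0.009], [0.001, 0.042, -0.999]]
force: [1.1, 0.1, -4.6]
gripper_width: 0.69
finger_force: 90.7
```

Call:
play_rows(steps=[[[0,0,-0.003],[0,0,0],1],[[0,0,-0.005],[0,0,0],1],[[0,0,-0.005],[0,0,0],1]])

```text
time_s: 19.75
ee_pos: [582.3, 279.7, 72.8]
ee_rot: [[-0.195, 0.98, 0.041], [0.981, 0.195, 0.009], [0.001, 0.042, -0.999]]
force: [0.2, 0.1, -3.3]
gripper_width: 0.691
finger_force: 91.1
```

Contact begins; a bit more.

Call:
play_rows(steps=[[[0,0,-0.003],[0,0,0],1],[[0,0,-0.006],[0,0,0],1],[[0,0,-0.006],[0,0,0],1]])

```text
time_s: 20.12
ee_pos: [582.4, 279.7, 72.7]
ee_rot: [[-0.195, 0.98, 0.042], [0.981, 0.195, 0.009], [0.001, 0.043, -0.999]]
force: [-2.8, -1.7, 5.7]
gripper_width: 0.689
finger_force: 92.3
```

Call:
play_rows(steps=[[[0,0,0],[0,0,0],1],[[0,0,0],[0,0,0],1]], force=20)

```text
time_s: 20.38
ee_pos: [582.4, 279.7, 72.7]
ee_rot: [[-0.195, 0.98, 0.042], [0.981, 0.195, 0.009], [0.001, 0.043, -0.999]]
force: [-3.3, -1.9, 6.3]
gripper_width: 0.694
finger_force: 92.3
```

Call:
play_rows(steps=[[[0,0,0],[0,0,0],-0.5],[[0,0,0],[0,0,0],-0.8],[[0,0,0],[0,0,0],-1],[[0,0,0],[0,0,0],-1],[[0,0,0],[0,0,0],-1]])

```text
time_s: 21.0
ee_pos: [582.3, 279.6, 71.2]
ee_rot: [[-0.195, 0.98, 0.041], [0.981, 0.195, 0.009], [0.001, 0.042, -0.999]]
force: [0.0, -0.0, -0.1]
gripper_width: 1.002
finger_force: 0.0
```

Call:
play_rows(steps=[[[0,0,0.05],[0,0,0],-1],[[0,0,0.2],[0,0,0],-1],[[0,0,0.4],[0,0,0],-1],[[0,0,0.7],[0,0,0],-1],[[0,0,0.9],[0,0,0],-1]])

```text
time_s: 21.62
ee_pos: [582.9, 279.9, 255.9]
ee_rot: [[-0.195, 0.98, 0.046], [0.981, 0.195, 0.011], [0.002, 0.047, -0.999]]
force: [-0.1, 0.2, -0.4]
gripper_width: 1.0
finger_force: 0.0
```

Run:
```python
from meas import *
st(); im=meas(3); cv2.imwrite('pics/s4.png',cv2.resize(im[160:370,240:520],(800,600))[:,:,::-1])
im,W=cloud('scene'); boxpose(W,im,(583.8,279.9),60)
```

```text
t 21.625 q [ 0.35  0.34  0.48  1.67 -0.01  1.72] p [582.9 279.9 255.9] F [-0.09  0.23 -0.38] M [ 0.02 -0.03  0.01] w 0.9998947091257652 0.0
[[-0.195, 0.98, 0.046], [0.981, 0.195, 0.011], [0.002, 0.047, -0.999]]
y 399 (291, [5.5, 13.9, 60.6], [0.014, 1.0, 0.003], [[-27.3, 11.7, 10.8], [32.0, 14.7, 106.0]])
x 105 (85, [30.5, 0.4, 31.0], [1.0, -0.017, -0.002], [[29.1, -13.5, 17.4], [31.9, 13.3, 42.8]])
s3x 230 (207, [30.1, 45.7, 50.2], [1.0, -0.009, -0.002], [[28.7, 33.3, 17.9], [31.4, 58.0, 79.1]])
s2x 326 (274, [29.7, -46.1, 60.2], [0.999, 0.033, 0.002], [[28.2, -59.6, 19.1], [31.2, -33.0, 98.6]])
s2y 243 (196, [2.7, -33.0, 88.3], [-0.015, 1.0, 0.017], [[-29.0, -35.1, 61.6], [29.9, -31.7, 111.8]])
top n 236 z 112.2 normal [-0.061  0.056  0.997] rect ((578.0482177734375, 305.46368408203125), (59.634971618652344, 65.1138916015625), 15.36658000946045)
```

View pics/s4.png

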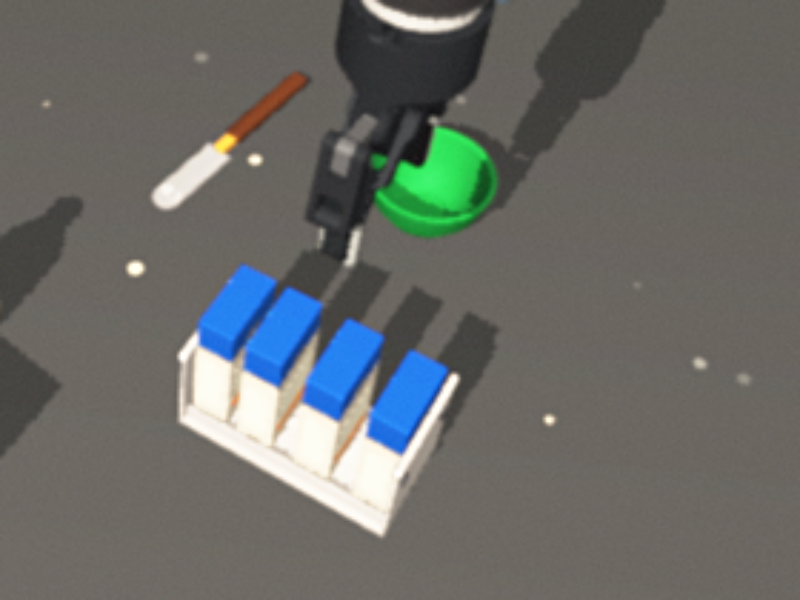

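Call:
play_rows(steps=[[[0,0,0],[0,0,0],-1],[[0,0,0],[0,0,0],-1],[[0,0,0],[0,0,0],-1]])

```text
time_s: 22.1
ee_pos: [581.5, 279.3, 249.2]
ee_rot: [[-0.195, 0.98, 0.037], [0.981, 0.195, 0.008], [0.0, 0.038, -0.999]]
force: [-0.1, -0.4, -0.2]
gripper_width: 0.998
finger_force: 0.0
```

```bash
python3 -c "
from cell import arm; print(arm.finish_job())"
```

```text
the job is handed in; nothing more can be done
None
```

The full box (the one nearer the middle of the bench, about 4.5 N on lifting) stands upright, lid up, in the file's larger gap with its neighbours still standing; I never touched the empty box or the bystanders, and I handed the job in at about 22 s (no verdict was returned).

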